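# Balance two rotor arms on the knife-edge rail and reject the bad one

### The arm

A 6-joint arm with a two-finger parallel gripper is mounted at the origin on the work surface. World frame = base frame: x ahead of the robot, y to its left, z up, the work surface at z = 0. Lengths are in m, angles in rad, forces in N, time in s.
With the tool pointing down it reaches from about 0.325 to 0.75 m from the base axis. Payload 7.6 kg.
Tool frame: the origin (TCP) lies on the centre line of the jaws, within the pads' length; the fingertips stand 8 mm ahead of it and the grasp point (between the pads) lies 11 mm behind it; z points along the fingers, y is the line along which they close (so a half turn about z gives the same grasp; the last joint's range is limited). The gripper opens to 85 mm and grips with 20 to 120 N. Pads are 22 mm wide; open, the fingers measure 114 mm over their backs; the gripper's body (76 mm by 85 mm) begins 54 mm behind the grasp point. The pads swing forward as they close: fully open they stand 13 mm farther back than shut.
Start: joints at [1.243, 0.052, 1.401, -0, 1.689, -0.07], TCP at [0.134, 0.508, 0.239] pointing down, gripper open.
Joint ranges: [-2.9, 2.9], [-0.91, 2.17], [0.12, 2.37], [-1.06, 4.2], [0.26, 2.73], [-2.93, 2.93]. Speed limits (rad/s): [2.57, 2.57, 3.01, 3.14, 3.14, 3.14].

### API

Orientations are given as a unit quaternion [x, y, z, w].
In Python, from rig import * gives the robot as it stands.
- The arm moves only by the tool servo_tool, never from a script. Its argument "series" is text: rows parted by semicolons, each of 5 numbers parted by spaces: the opening, from -1 (shut) to 1 (fully open), then the shift along the tool's x, y, z in cm, then the turn about the tool's z in rad. In form: grip tx ty tz yaw; .... A call has exactly 10 rows; each row is the pose to reach, as a shift and turn from the pose commanded when the call began, along the tool's axes at that moment; what a row does not reach only later rows make up. A row lasts 1/8 s, in which the tool goes at most 62.5 mm and 10.7 degrees, less where a joint would pass 70% of its speed; a pose out of reach is approached as far as the arm can. A call with a gripper value outside its range is refused whole. The fingers move at their own pace and stop on an object; "newtons" is the grip in N (left out, the last holds). Time passes only in rows, so rows that repeat a pose let the fingers close, or fill a call up. It gives the time, the measured TCP pose, the force, the opening and the grip force at its end, in the units of the state.
- get_state(): the state, without advancing time (a new reading comes with each control period).
- grab_frame(name): name is "scene" or "top"; returns the picture (384x512x3 uint8, blue, green, red); there is no depth.
- calibration(name): a dict with "mtx" (3x3 intrinsics, pixels), "rvec" (rotation vector, rad) and "tvec" (3), from world to camera coordinates, as OpenCV has them. Camera axes: x right, y down, z forward; pixel columns grow to the right and rows downward; lengths in m; the calibration is good to about 2 mm. A picture is of the moment at which its call begins. calibration takes no time and is no camera call.
- finish_job(): hands the job in; it is judged then, once.
The state is a dict: "t": time; "joints": joint angles; "qvel": joint speeds; "effort": joint torques, N m; "position": TCP position; "orientation": TCP orientation; "wrist_force": force on the tool from outside, world axes, zero at the start; "moment": the same for the moment, N m; "opening": opening from 0.0 (shut) to 1.0 (fully open); "finger_force": force on a finger pad.
Only numpy, scipy, OpenCV 4.12 (cv2) and the standard library are available. Lean on these libraries where they do the work, as an engineer would, in place of code of your own. Each camera call takes 0.05 s, during which the arm holds its last target. There are 200 camera calls.

### The job

Set both rotor arms side by side across the knife-edge rail, each with its notch on the edge, and let go of them so that both rest there freely. One stays level, the other tips down at one end because a weight is off-centre: lay the one that tips in the black reject tray and leave the level one balanced on the rail.

Things in the scene. Friction and masses are not known exactly. Their poses are not given: they have to be found in the camera images.
- rotor_1: Rotor arm, 0.6 kg (sizes in mm). Origin: apex of V notch under its middle; x along the arm, y across, z up. Bar 196 x 20 x 12 (z 4 to 16). Grip block on its middle, 26 (x) x 16 (y), z 16 to 56: pinch across y at z 40. Legs at x +-88 end in round weights 34 wide, 28 high, undersides at z -58, on which it stands. Notch along y (44 long), 31 wide, 13 deep: self-centring within 10 mm.
- rotor_2: The other rotor arm, same shape, size and frame as rotor_1; looks do not tell which has the off-centre weight. The centre of mass lies some 20 mm below the notch apex, so when released on the edge the sound one stays near level (under 10 degrees) and the bad one soon settles about 20 degrees down at its heavy end, clear of the stand.
- rail: Fixed knife-edge rail (mm): steel blade 4 thick, 240 long along its y, on a base 100 (x) x 240 x 12. Origin: centre of the base's underside, on the bench, z up. Its rounded edge is at x 0, z 115, y -120 to 120. End posts 30 x 14 at y +-112 reach z 80. Arms go across it (arm x along rail x), one about y -65 and one about y 65; a resting arm's origin is at edge height within 1 mm.
- tray: Black open reject tray, fixed, 300 (x) x 160 (y) x 40 mm high, walls and floor 5 mm. Origin: centre of its underside, on the bench, z up. An arm fits with its length along the tray's long side (x), standing on its weights near the tray's centre, its origin then 63 mm above the bench.
Not all that is in view belongs to the job. Leave any orange look-alike of the rotor_2 alone. Leave any brown look-alike of the rotor_1 alone.

How it is judged:
By the outcome, as a careful person would: the job done as asked, in the order asked, and still so for the second after the job is handed in, with the robot touching nothing.
It also fails if it takes over 66 s, if anything falls off the work surface, if the arm or the gripper's body presses on something with over 40 N, if the wrist force passes 120 N, or if a joint passes its speed limit or range.

## Working session

There is one attempt and no reset: what is moved stays moved. The work goes in short steps, Python scripts to look and compute and a tool call to move; the robot and the scene stay as the last step left them, time stands still between calls to the robot, and variables do not carry over. Pictures are saved under pics/ and viewed, at most 10 in all, crops included, and the job is handed in when it is done.

Besides the shell and the picture viewer there is one more tool, called after "Emit:" in YAML: its name, and indented under it one key for each argument. servo_tool: Moves the arm, as the interface text tells. Its arguments: {"type":"object","properties":{"series":{"type":"string"},"newtons":{"type":"number"}},"required":["series"]}

```bash
mkdir -p pics; ls; python3 - <<'E'
from rig import *
import cv2
for n in("scene","top"):
    cv2.imwrite(f"pics/{n}0.png",cv2.resize(grab_frame(n),(800,600),interpolation=cv2.INTER_CUBIC))
    c=calibration(n);R=cv2.Rodrigues(c["rvec"])[0];print(n,c["mtx"].tolist(),(-R.T@c["tvec"].reshape(3)).round(3),R.round(3).tolist())
s=get_state();print(s["position"],s["orientation"],s["t"],s["opening"])
E
```

```text
pics
scene [[441.10304732118163, 0.0, 261.181415052976], [0.0, 441.10304732118163, 193.668822249887], [0.0, 0.0, 1.0]] [1.612 0.349 1.053] [[-0.364, 0.931, -0.02], [0.615, 0.225, -0.755], [-0.699, -0.287, -0.655]]
top [[364.82010621165045, 0.0, 262.2917620600632], [0.0, 364.82010621165045, 196.69072505778027], [0.0, 0.0, 1.0]] [ 0.437 -0.089  1.13 ] [[0.014, -1.0, 0.003], [-0.996, -0.015, -0.089], [0.089, -0.001, -0.996]]
[0.13374117 0.50740791 0.23853897] [ 1.28536898e-01  9.91704468e-01 -7.01737352e-04 -1.43829363e-04] 0.1 1.0046337732860586
```

View pics/top0.png

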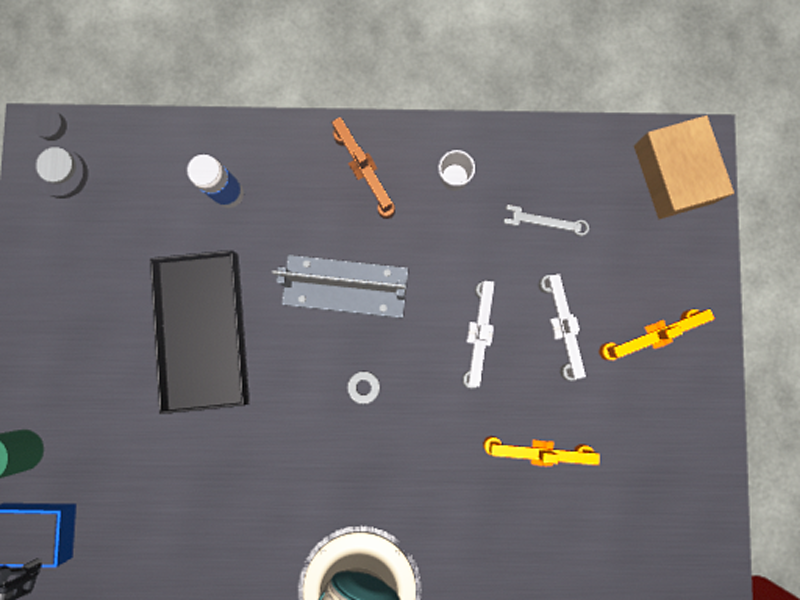

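View pics/scene0.png

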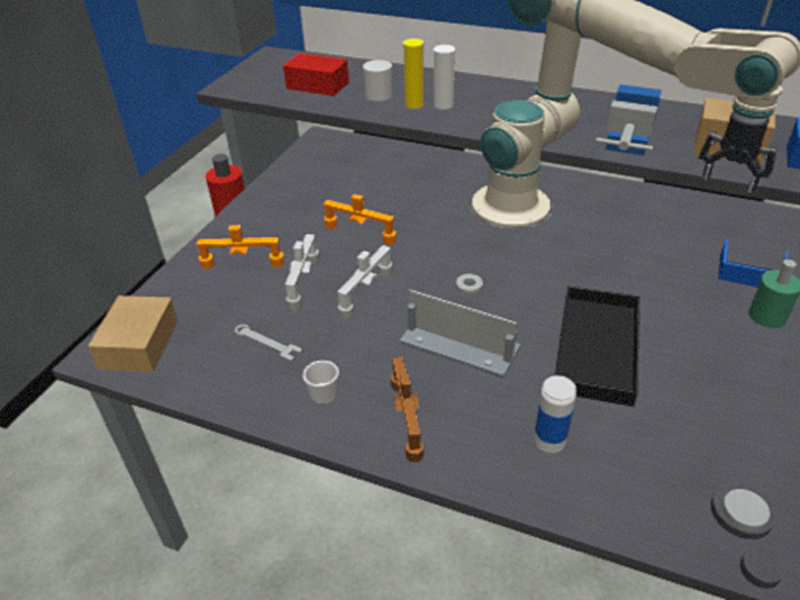

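Candidates, in top-view pixels:
- White or grey arms at (480,333) and (566,326). These are my choice.
- Yellow-orange look-alikes at (657,333) and (543,452).
- Brown look-alike at (362,163).

The rail is at (345,285) and the tray at (200,330). One close crop should confirm the choice.

```bash
cat >h.py <<'E'
from rig import *
import cv2,numpy as np
def cam(n):
    c=calibration(n);return c["mtx"],cv2.Rodrigues(c["rvec"])[0],np.asarray(c["tvec"]).reshape(3)
def w(n,uv,z):
    K,R,t=cam(n);d=R.T@np.linalg.solve(K,[uv[0],uv[1],1.]);o=-R.T@t
    return (o+d*(z-o[2])/d[2])[:2]
def crop(n,x,y,W,H,s,f,im=None):
    im=grab_frame(n) if im is None else im
    cv2.imwrite("pics/"+f,cv2.resize(im[y:y+H,x:x+W],None,fx=s,fy=s,interpolation=cv2.INTER_CUBIC))
E
python3 -c "
from h import *
crop('top',172,155,210,100,3.8,'c1.png')"
```

```text
(no output)
```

View pics/c1.png

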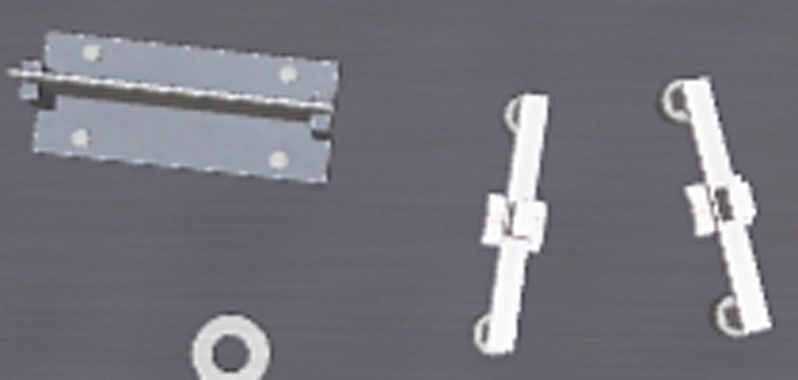

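The crop confirms two white arms. Arm A's bar runs from (538,95) to (501,352) and arm B's from (697,79) to (757,330). The blade edge runs from (8,72) to (333,108).

```bash
python3 - <<'E'
from h import *
c=lambda u,v:((u+.5)/3.8+171.5,(v+.5)/3.8+154.5)
f=lambda u,v:(u/1.5625,v/1.5625)
def seg(n,p,q,z):
    a,b=w("top",p,z),w("top",q,z);d=a-b
    print(n,((a+b)/2).round(4),"len",np.linalg.norm(d).round(4),"ang deg",np.degrees(np.arctan2(d[1],d[0])).round(1))
seg("A",c(538,95),c(501,352),.074)
seg("B",c(697,79),c(757,330),.074)
seg("blade",c(8,72),c(333,108),.115)
seg("base",c(40,91.5),c(333.5,122.5),.012)
seg("base2",c(193,46.5),c(180.5,167.5),.012)
T=[f(150,259),f(238,251),f(249,404),f(161,413)]
P=[w("top",p,.04) for p in T];print("tray",np.mean(P,0),[p.round(3).tolist() for p in P])
E
```

```text
A [ 0.4854 -0.2249] len 0.1981 ang deg -8.0
B [ 0.5022 -0.3829] len 0.1961 ang deg 12.9
blade [0.5775 0.0385] len 0.2415 ang deg 84.5
base [0.5781 0.0379] len 0.2398 ang deg 84.8
base2 [0.5782 0.0378] len 0.0994 ang deg -4.4
tray [0.48337514 0.31035349] [[0.621, 0.412], [0.639, 0.243], [0.347, 0.21], [0.327, 0.375]]
```

```bash
cat >>h.py <<'E'
from scipy.spatial.transform import Rotation as Ro
def go(x,y,z,ax):
    "shift (cm, tool axes) and yaw to TCP x,y,z with tool y at ax+90 deg (arm x at ax)"
    s=get_state();R=Ro.from_quat(s["orientation"]).as_matrix();p=np.array(s["position"])
    d=R.T@(np.array([x,y,z])-p)*100
    a=np.arctan2(R[1,1],R[0,1]);e=np.radians(ax+90)-a;e=(e+np.pi/2)%np.pi-np.pi/2
    print("t",round(s["t"],2),"at",p.round(4),"op",round(s["opening"],3),"F",np.round(s["wrist_force"],1),"-> shift",d.round(2),"yaw",round(-e,3))
E
python3 -c "
from h import *
go(.45,.1,.25,-8);go(.4854,-.2249,.20,-8)"
```

```text
t 0.15 at [0.1338 0.5075 0.2387] op 1.003 F [-0.1 -0.4 -1.2] -> shift [-40.97 -31.34  -1.1 ] yaw -0.118
t 0.15 at [0.1338 0.5075 0.2387] op 1.003 F [-0.1 -0.4 -1.2] -> shift [-52.67 -61.85   3.93] yaw -0.118
```

Emit:
servo_tool:
  series: "1 -5 -3.5 -0.2 -0.02; 1 -10 -7 -0.4 -0.05; 1 -15 -10.5 -0.6 -0.08; 1 -20 -15 -0.8 -0.118; 1 -25 -20 -1 -0.118; 1 -30 -24 -1 -0.118; 1 -35 -28 -1 -0.118; 1 -40 -32 -1 -0.118; 1 -43 -38 -1 -0.118; 1 -45 -43 -1 -0.118"
  newtons: 80

```text
t: 1.4
position: [0.4576, -0.0131, 0.2488]
orientation: [0.07, 0.998, 0.0, -0.0]
wrist_force: [0.9, 1.0, 0.3]
opening: 0.999
finger_force: 0.0
```

```bash
python3 -c "
from h import *
go(.4854,-.2249,.15,-8)"
```

```text
t 1.4 at [ 0.4576 -0.0131  0.2488] op 0.999 F [0.9 1.  0.3] -> shift [ -5.71 -20.59   9.88] yaw -0.0
```

Emit:
servo_tool:
  series: "1 -1.5 -6 1 0; 1 -3.5 -12 2 0; 1 -5 -17 4 0; 1 -5.7 -20 7 0; 1 -5.7 -20.6 11 0; 1 -5.7 -20.6 14 0; 1 -5.7 -20.6 15.8 0; 1 -5.7 -20.6 15.8 0; -1 -5.7 -20.6 15.8 0; -1 -5.7 -20.6 15.8 0"

```text
t: 2.65
position: [0.4858, -0.2232, 0.0928]
orientation: [0.07, 0.998, -0.0, 0.001]
wrist_force: [0.5, -0.1, -0.3]
opening: 0.606
finger_force: 0.0
```

Emit:
servo_tool:
  series: "-1 0 0 0 0; -1 0 0 0 0; -1 0 0 0 0; -1 0 0 -1 0; -1 0 0 -3 0; -1 0 0 -6 0; -1 0 0 -9 0; -1 0 0 -12 0; -1 0 0 -15 0; -1 0 0 -16 0"

```text
t: 3.9
position: [0.4852, -0.2233, 0.2527]
orientation: [0.07, 0.998, -0.001, 0.001]
wrist_force: [-1.3, -0.4, -6.1]
opening: 0.176
finger_force: 78.4
```

```bash
python3 -c "
from h import *
crop('scene',120,60,260,200,3,'s1.png')
go(.584,.103,.25,-5.4)"
```

```text
t 3.95 at [ 0.4852 -0.2233  0.2529] op 0.177 F [ 0.6 -1.  -4.1] -> shift [-5.23 33.68  0.28] yaw -0.046
```

View pics/s1.png

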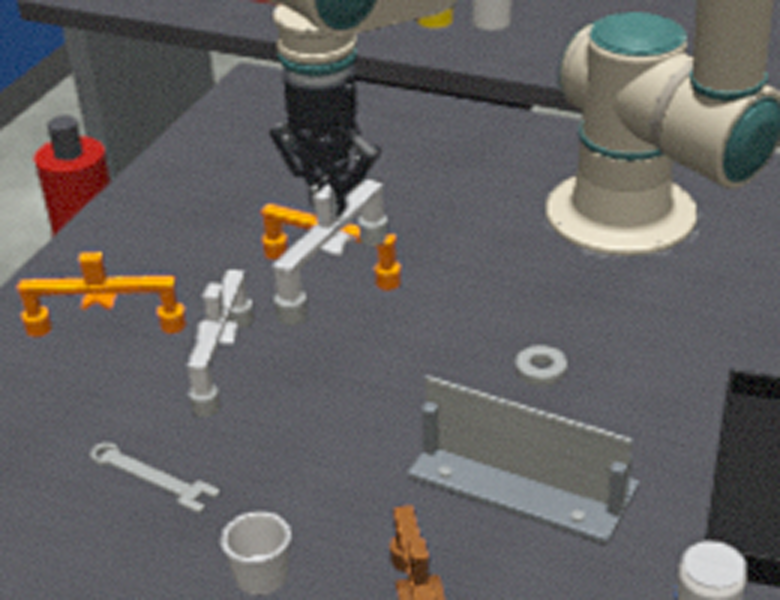

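The image shows arm A held level under the gripper at (325,215). Next I carry it to the far slot.

Emit:
servo_tool:
  series: "-1 -0.5 2 0 -0.01; -1 -1 6 0 -0.02; -1 -2 11 0 -0.03; -1 -3 16 0 -0.046; -1 -4 21 0 -0.046; -1 -4.6 26 0 -0.046; -1 -5 30 0 -0.046; -1 -5.2 33 0 -0.046; -1 -5.2 33.7 0 -0.046; -1 -5.2 33.7 0 -0.046"

```text
t: 5.2
position: [0.5831, 0.1033, 0.2498]
orientation: [0.047, 0.999, -0.0, -0.001]
wrist_force: [-0.4, -1.0, -6.1]
opening: 0.174
finger_force: 79.1
```

```bash
python3 -c "
from h import *
go(.584,.103,.151,-5.4)"
```

```text
t 5.2 at [0.5831 0.1033 0.2498] op 0.174 F [-0.4 -1.  -6.1] -> shift [-0.11 -0.01  9.88] yaw 0.001
```

Emit:
servo_tool:
  series: "-1 -0.1 0 2 0; -1 -0.1 0 5 0; -1 -0.1 0 7.5 0; -1 -0.1 0 8.8 0; -1 -0.1 0 9.4 0; -1 -0.1 0 9.7 0; -1 -0.1 0 9.8 0; -1 -0.1 0 9.8 0; -1 -0.1 0 9.8 0; -1 -0.1 0 9.8 0"

```text
t: 6.45
position: [0.5846, 0.1034, 0.1535]
orientation: [0.047, 0.999, 0.0, 0.0]
wrist_force: [0.6, -0.2, -7.1]
opening: 0.172
finger_force: 78.9
```

```bash
python3 -c "
from h import *
go(.584,.103,.151,-5.4)
crop('scene',230,110,160,130,4.5,'s2.png')"
```

```text
t 6.45 at [0.5846 0.1034 0.1535] op 0.172 F [ 0.6 -0.2 -7.1] -> shift [ 0.05 -0.05  0.25] yaw 0.0
```

View pics/s2.png

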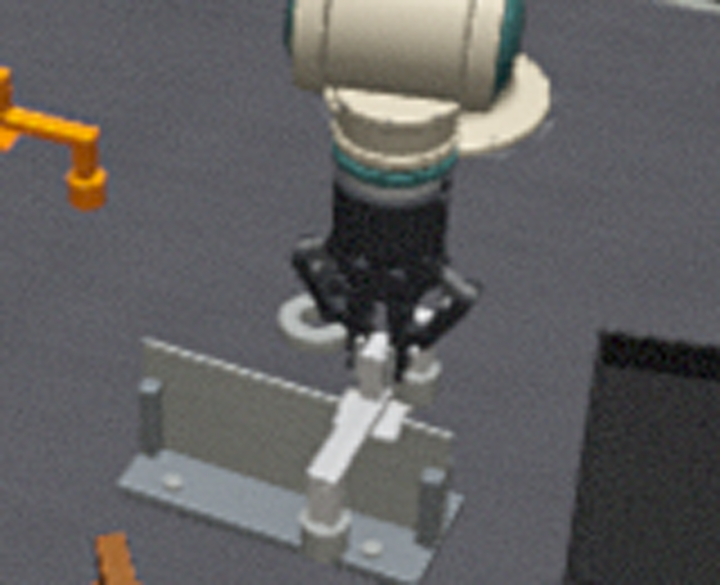

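The arm sits astride the blade at the right slot with no contact yet. I'll creep down and check the force.

Emit:
servo_tool:
  series: "-1 0 0 0.1 0; -1 0 0 0.2 0; -1 0 0 0.2 0; -1 0 0 0.3 0; -1 0 0 0.3 0; -1 0 0 0.3 0; -1 0 0 0.35 0; -1 0 0 0.35 0; -1 0 0 0.35 0; -1 0 0 0.35 0"

```text
t: 7.75
position: [0.5846, 0.1034, 0.1503]
orientation: [0.047, 0.999, 0.0, 0.0]
wrist_force: [-2.1, 0.6, -0.3]
opening: 0.173
finger_force: 80.1
```

The edge now carries the weight. I'll release, rise and head for arm B.

Emit:
servo_tool:
  series: "0 0 0 0 0; 0 0 0 0 0; 0 0 0 0 0; 0.5 0 0 0 0; 0.5 0 0 -1 0; 0.5 0 0 -3 0; 0.5 0 0 -5.5 0; 0.5 0 0 -8 0; 0.5 0 0 -10 0; 0.5 0 0 -10 0"

```text
t: 9.0
position: [0.5852, 0.1035, 0.2524]
orientation: [0.047, 0.999, 0.0, 0.002]
wrist_force: [0.2, -0.6, 0.0]
opening: 0.749
finger_force: 0.0
```

```bash
python3 -c "
from h import *
go(.5022,-.3829,.0905,12.9)
crop('scene',230,110,160,130,4.5,'s3.png')"
```

```text
t 9.0 at [0.5852 0.1035 0.2524] op 0.749 F [ 0.2 -0.6  0. ] -> shift [  3.78 -49.22  16.12] yaw -0.319
```

View pics/s3.png

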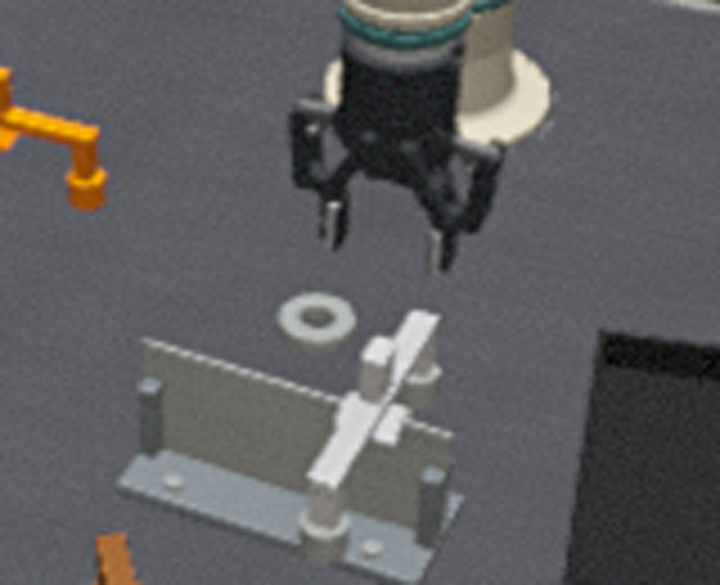

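Arm A rests level so far. Now to arm B with a half opening, because a yellow look-alike stands close by.

Emit:
servo_tool:
  series: "0.2 0.2 -3 0 0; 0.2 0.7 -9 0 -0.05; 0.1 1.2 -15 0 -0.12; 0.1 1.8 -21 0 -0.2; 0.1 2.4 -27 0 -0.26; 0.1 2.8 -33 0 -0.319; 0.1 3.2 -39 2 -0.319; 0.1 3.6 -45 4 -0.319; 0.1 3.8 -49.2 6 -0.319; 0.1 3.8 -49.2 8 -0.319"

```text
t: 10.3
position: [0.4987, -0.3855, 0.1668]
orientation: [-0.11, 0.994, 0.001, -0.001]
wrist_force: [0.1, 1.2, 0.2]
opening: 0.548
finger_force: 0.0
```

```bash
python3 -c "
from h import *
go(.5022,-.3829,.0915,12.9)
crop('top',180,150,230,110,3.4,'c2.png')"
```

```text
t 10.3 at [ 0.4987 -0.3855  0.1668] op 0.548 F [0.1 1.2 0.2] -> shift [-0.41  0.16  7.53] yaw -0.004
```

View pics/c2.png

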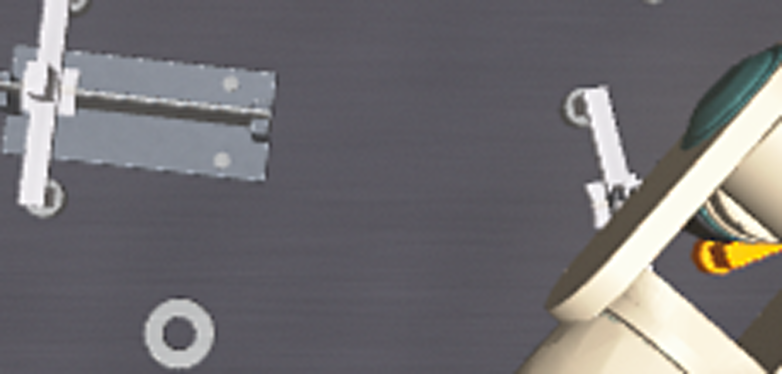

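Arm A still bridges the blade at (45,95), and the gripper is over arm B at (615,195). Descend and grip.

Emit:
servo_tool:
  series: "0.1 -0.2 0.1 0 0; 0.1 -0.2 0.1 2 0; 0.1 -0.2 0.1 4.5 0; 0.1 -0.2 0.1 6.5 0; 0.1 -0.2 0.1 7.5 0; 0.1 -0.2 0.1 7.5 0; -1 -0.2 0.1 7.5 0; -1 -0.2 0.1 7.5 0; -1 -0.2 0.1 7.5 0; -1 -0.2 0.1 7.5 0"

```text
t: 11.6
position: [0.5028, -0.3817, 0.096]
orientation: [-0.112, 0.994, -0.001, 0.001]
wrist_force: [-0.5, 2.2, 5.6]
opening: 0.169
finger_force: 79.6
```

Emit:
servo_tool:
  series: "-1 0 0 0 0; -1 0 0 0 0; -1 0 0 -1 0; -1 0 0 -3 0; -1 0 0 -6 0; -1 0 0 -9 0; -1 0 0 -12 0; -1 0 0 -15 0; -1 0 0 -16 0; -1 0 0 -16 0"

```text
t: 12.85
position: [0.5023, -0.3815, 0.2551]
orientation: [-0.112, 0.994, -0.0, 0.0]
wrist_force: [0.2, 0.3, -5.7]
opening: 0.172
finger_force: 78.4
```

```bash
python3 -c "
from h import *
go(.572,-.0267,.25,-5.4)"
```

```text
t 12.85 at [ 0.5023 -0.3815  0.2551] op 0.172 F [ 0.2  0.3 -5.7] -> shift [-14.71  33.03   0.5 ] yaw 0.319
```

Emit:
servo_tool:
  series: "-1 -1 2 0 0.02; -1 -2.5 6 0 0.06; -1 -5 11 0 0.12; -1 -7.5 16 0 0.18; -1 -10 21 0 0.24; -1 -12 26 0 0.29; -1 -13.5 30 0 0.319; -1 -14.5 32.5 0 0.319; -1 -14.7 33 0 0.319; -1 -14.7 33 0 0.319"

```text
t: 14.1
position: [0.5715, -0.0272, 0.2535]
orientation: [0.047, 0.999, -0.0, -0.001]
wrist_force: [-0.6, -0.3, -5.5]
opening: 0.174
finger_force: 78.9
```

```bash
python3 -c "
from h import *
go(.572,-.0267,.155,-5.4)"
```

```text
t 14.1 at [ 0.5715 -0.0272  0.2535] op 0.174 F [-0.6 -0.3 -5.5] -> shift [-0.06  0.05  9.85] yaw 0.001
```

Emit:
servo_tool:
  series: "-1 0 0 2 0; -1 0 0 5 0; -1 0 0 7.5 0; -1 0 0 8.8 0; -1 0 0 9.4 0; -1 0 0 9.7 0; -1 0 0 9.8 0; -1 0 0 9.9 0; -1 0 0 9.95 0; -1 0 0 9.95 0"

```text
t: 15.35
position: [0.5719, -0.0269, 0.1554]
orientation: [0.047, 0.999, 0.0, 0.0]
wrist_force: [0.4, -0.7, -5.8]
opening: 0.174
finger_force: 78.7
```

Emit:
servo_tool:
  series: "-1 0 0 0 0; -1 0 0 0 0; -1 0 0 0.05 0; -1 0 0 0.05 0; -1 0 0 0.1 0; -1 0 0 0.1 0; -1 0 0 0.15 0; -1 0 0 0.15 0; -1 0 0 0.2 0; -1 0 0 0.2 0"

```text
t: 16.6
position: [0.572, -0.027, 0.1538]
orientation: [0.047, 0.999, 0.0, 0.0]
wrist_force: [-1.1, 0.3, -1.5]
opening: 0.168
finger_force: 79.5
```

Contact is made. Release arm B and rise, with some waiting so both can settle.

Emit:
servo_tool:
  series: "0 0 0 0 0; 0 0 0 0 0; 0 0 0 0 0; 0.5 0 0 0 0; 0.5 0 0 -1 0; 0.5 0 0 -3 0; 0.5 0 0 -5.5 0; 0.5 0 0 -8 0; 0.5 0 0 -10 0; 0.5 0 0 -10 0"

```text
t: 17.85
position: [0.5726, -0.027, 0.2558]
orientation: [0.047, 0.999, -0.0, 0.002]
wrist_force: [-0.2, -0.2, -0.2]
opening: 0.748
finger_force: 0.0
```

Emit:
servo_tool:
  series: "0.5 0 0 0 0; 0.5 0 0 0 0; 0.5 0 0 0 0; 0.5 0 0 0 0; 0.5 0 0 0 0; 0.5 0 0 0 0; 0.5 0 0 0 0; 0.5 0 0 0 0; 0.5 0 0 0 0; 0.5 0 0 0 0"

```text
t: 19.1
position: [0.5719, -0.027, 0.2533]
orientation: [0.047, 0.999, 0.0, 0.0]
wrist_force: [0.6, -0.3, -0.1]
opening: 0.75
finger_force: 0.0
```

```bash
python3 -c "
from h import *
crop('scene',230,110,160,130,4.5,'s4.png')"
```

```text
(no output)
```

View pics/s4.png

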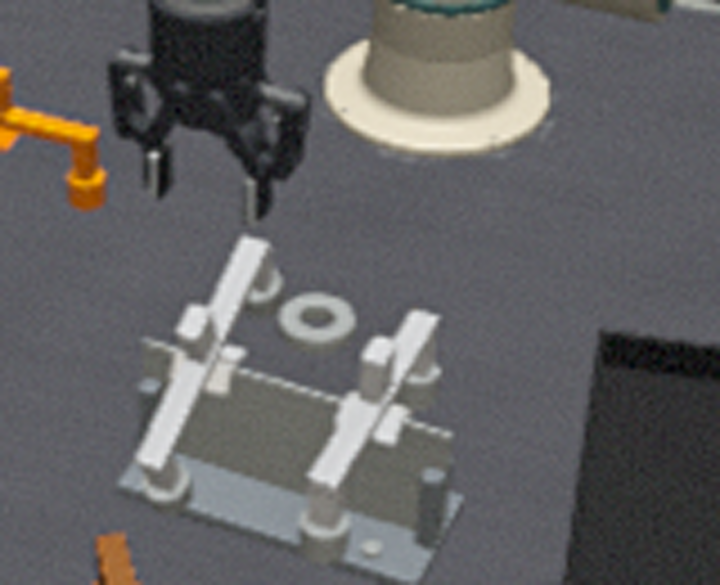

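Both arms rest freely. The left one in the picture (arm B, y −27 mm) is tipped with its far +x end down, its weight at (165,485), and arm A stays level. I'll grip B's leaning block, about 15 mm toward +x.

Emit:
servo_tool:
  series: "0.5 -1 0 0 0; 0.5 -1.5 0 2 0; 0.5 -1.5 0 5 0; 0.5 -1.5 0 8 0; 0.5 -1.5 0 9.8 0; 0.5 -1.5 0 10.5 0; 0.5 -1.5 0 10.5 0; -1 -1.5 0 10.5 0; -1 -1.5 0 10.5 0; -1 -1.5 0 10.5 0"
  newtons: 80

```text
t: 20.4
position: [0.5871, -0.0283, 0.1492]
orientation: [0.047, 0.999, 0.0, 0.001]
wrist_force: [-0.5, 0.1, 2.0]
opening: 0.17
finger_force: 78.8
```

Emit:
servo_tool:
  series: "-1 0 0 0 0; -1 0 0 0 0; -1 0 0 0 0; -1 0 0 -0.5 0; -1 0 0 -2 0; -1 0 0 -5 0; -1 0 0 -9 0; -1 0 0 -13 0; -1 0 0 -17 0; -1 0 0 -18.5 0"

```text
t: 21.65
position: [0.5872, -0.0284, 0.3364]
orientation: [0.047, 0.999, -0.0, 0.002]
wrist_force: [0.7, 0.7, -5.5]
opening: 0.173
finger_force: 78.4
```

```bash
python3 -c "
from h import *
go(.483,.310,.33,6.8)
crop('scene',200,60,190,180,3.3,'s5.png')"
```

```text
t 21.65 at [ 0.5872 -0.0284  0.3364] op 0.173 F [ 0.7  0.7 -5.5] -> shift [13.54 32.72  0.58] yaw -0.213
```

View pics/s5.png

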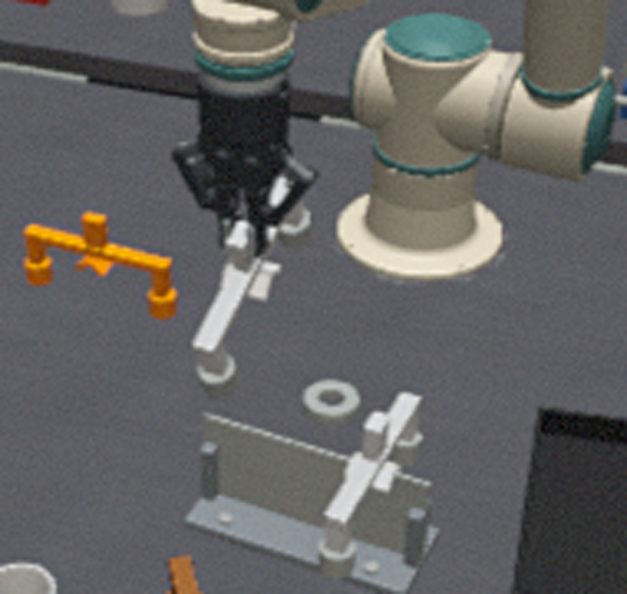

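Arm B is held, still tilted, at (240,270), and arm A stays level at (375,460). Carry B over to the tray.

Emit:
servo_tool:
  series: "-1 0.5 1 0 -0.01; -1 1.5 4 0 -0.04; -1 3 8 0 -0.07; -1 5 13 0 -0.1; -1 7.5 18 0 -0.14; -1 9.5 23 0 -0.18; -1 11.5 27.5 0 -0.213; -1 13 31 0 -0.213; -1 13.5 32.7 0 -0.213; -1 13.5 32.7 0 -0.213"

```text
t: 22.95
position: [0.4824, 0.3106, 0.3315]
orientation: [-0.061, 0.998, -0.001, -0.001]
wrist_force: [-0.1, 0.0, -5.5]
opening: 0.17
finger_force: 78.8
```

```bash
python3 -c "
from h import *
go(.483,.310,.145,6.8)"
```

```text
t 22.95 at [0.4824 0.3106 0.3315] op 0.17 F [-0.1  0.  -5.5] -> shift [-0.11 -0.04 18.65] yaw 0.002
```

Emit:
servo_tool:
  series: "-1 0 0 2 0; -1 0 0 6 0; -1 0 0 10 0; -1 0 0 14 0; -1 0 0 17 0; -1 0 0 18.5 0; -1 0 0 19 0; -1 0 0 19.3 0; -1 0 0 19.3 0; -1 0 0 19.3 0"

```text
t: 24.2
position: [0.4834, 0.31, 0.1412]
orientation: [-0.06, 0.998, 0.0, 0.001]
wrist_force: [0.2, -0.1, -5.7]
opening: 0.173
finger_force: 78.7
```

Emit:
servo_tool:
  series: "-1 0 0 0.2 0; -1 0 0 0.5 0; -1 0 0 0.8 0; -1 0 0 1.1 0; -1 0 0 1.4 0; -1 0 0 1.6 0; -1 0 0 1.8 0; -1 0 0 2 0; -1 0 0 2.2 0; -1 0 0 2.2 0"
  newtons: 25

```text
t: 25.45
position: [0.4834, 0.3112, 0.1293]
orientation: [-0.06, 0.998, 0.002, 0.003]
wrist_force: [-27.4, -10.4, 49.6]
opening: 0.172
finger_force: 87.1
```

It isn't pivoting, and the push has reached about 50 N. Back off and look at the grip.

Emit:
servo_tool:
  series: "-1 0 0 -0.5 0; -1 0 0 -0.8 0; -1 0 0 -0.8 0; -1 0 0 -0.8 0; -1 0 0 -0.8 0; -1 0 0 -0.8 0; -1 0 0 -0.8 0; -1 0 0 -0.8 0; -1 0 0 -0.8 0; -1 0 0 -0.8 0"
  newtons: 20

```text
t: 26.7
position: [0.4832, 0.3103, 0.1298]
orientation: [-0.06, 0.998, 0.001, 0.001]
wrist_force: [-9.4, -3.5, 13.1]
opening: 0.178
finger_force: 81.6
```

```bash
python3 -c "
from h import *
go(.483,.310,.13,6.8);print(get_state()['finger_force'])
crop('scene',300,110,180,150,4,'s6.png')"
```

```text
t 26.7 at [0.4832 0.3103 0.1298] op 0.178 F [-9.4 -3.5 13.1] -> shift [ 0.02 -0.02 -0.02] yaw 0.001
81.60686373710632
```

View pics/s6.png

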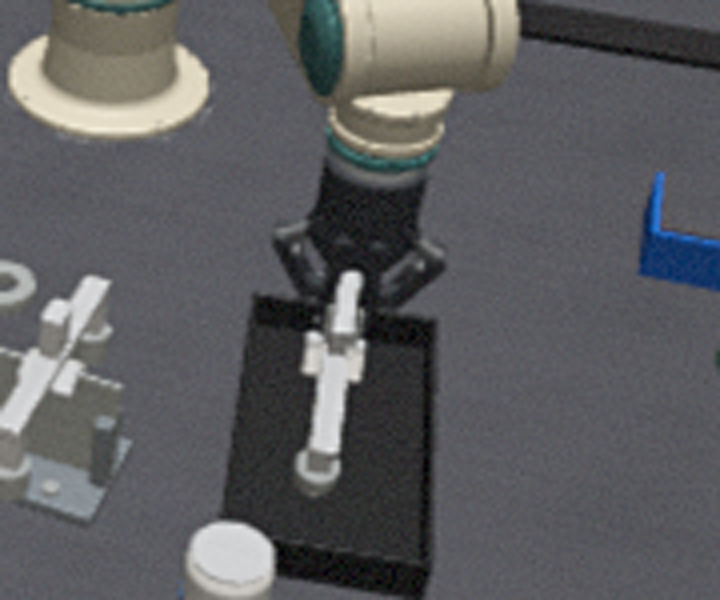

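The tray holds the far weight at (318,470). Grip stays at about 80 N because the jaws have stalled, so I'll unload and ease them open a hair so the arm can swing down guided between the pads.

Emit:
servo_tool:
  series: "-1 0 0 -0.2 0; -1 0 0 -0.2 0; -0.68 0 0 -0.2 0; -0.66 0 0 -0.2 0; -0.65 0 0 -0.2 0; -0.64 0 0 -0.2 0; -0.63 0 0 -0.2 0; -0.62 0 0 -0.2 0; -0.61 0 0 -0.2 0; -0.6 0 0 -0.2 0"
  newtons: 20

```text
t: 28.0
position: [0.4832, 0.3099, 0.1283]
orientation: [-0.06, 0.998, 0.0, 0.0]
wrist_force: [0.6, -0.0, -0.2]
opening: 0.202
finger_force: 0.0
```

Emit:
servo_tool:
  series: "-0.59 0 0 0 0; -0.58 0 0 0 0; -0.57 0 0 0 0; -0.56 0 0 0 0; -0.55 0 0 0 0; -0.5 0 0 0 0; -0.5 0 0 0 0; -0.5 0 0 0 0; -0.5 0 0 0 0; -0.5 0 0 0 0"

```text
t: 29.25
position: [0.483, 0.3098, 0.1283]
orientation: [-0.06, 0.998, 0.0, -0.0]
wrist_force: [-0.6, -0.4, -0.0]
opening: 0.249
finger_force: 0.0
```

Emit:
servo_tool:
  series: "0 0 0 0 0; 0.3 0 0 0 0; 0.3 0 0 0 0; 0.3 0 0 -1 0; 0.3 0 0 -3 0; 0.3 0 0 -6 0; 0.3 0 0 -10 0; 0.3 0 0 -14 0; 0.3 0 0 -14 0; 0.3 0 0 -14 0"

```text
t: 30.5
position: [0.4829, 0.3097, 0.268]
orientation: [-0.06, 0.998, -0.0, -0.0]
wrist_force: [0.5, -0.6, -0.7]
opening: 0.656
finger_force: 0.0
```

```bash
python3 -c "
from h import *
go(.483,.310,.13,6.8)
crop('scene',220,110,250,150,3.2,'s7.png')"
```

```text
t 30.5 at [0.4829 0.3097 0.268 ] op 0.656 F [ 0.5 -0.6 -0.7] -> shift [-0.02  0.03 13.8 ] yaw 0.001
```

View pics/s7.png

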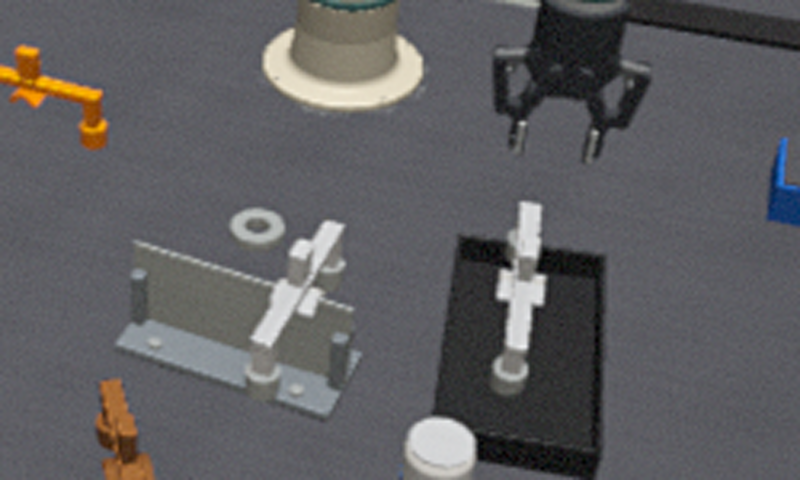

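The tray arm's bar runs from (530,204) to (517,347). I've used up my picture views (one over the limit, in fact), so I'll check its tilt numerically against the model.

```bash
python3 - <<'E'
from h import *
from scipy.optimize import least_squares
c=calibration("scene")
loc=np.array([[-.098,0,.016],[.098,0,.016],[.088,0,-.058]])
px=np.array([[530.5,204],[517,347],[509,386]])/3.2+[219.6,109.6]
def pr(p):
    R=Ro.from_euler("ZY",[p[2],p[3]]).as_matrix()
    return cv2.projectPoints(loc@R.T+[p[0],p[1],.063 if len(p)<5 else p[4]],c["rvec"],c["tvec"],c["mtx"],None)[0][:,0]
for name,f,x0 in(("level",lambda p:(pr([*p,0])-px).ravel(),[.48,.31,.12]),("pitch+z",lambda p:(pr(p)-px).ravel(),[.48,.31,.12,0,.063])):
    s=least_squares(f,x0,x_scale=.05);print(name,s.x.round(3),"res px",s.fun.round(1))
# top view: what is bright in the tray area
im=grab_frame("top");t=calibration("top")
m=(im.min(2)>170).astype(np.uint8);n,l,st,ce=cv2.connectedComponentsWithStats(m)
for i in range(1,n):
    if 60<st[i,4]<3000:
        pts=np.argwhere(l==i)[:,::-1].astype(np.float32);(r)=cv2.minAreaRect(pts);print(st[i].tolist(),np.round(r[0],1),np.round(r[1],1),"world z.079",w("top",r[0],.079).round(3))
E
```

```text
level [0.441 0.307 0.118] res px [-0.6  4.1  0.7 -2.7 -0.2 -0.7]
pitch+z [0.479 0.308 0.124 0.127 0.099] res px [ 0.   0.   0.4  0.  -0.4 -0.1]
[24, 95, 22, 21, 360] [ 34. 105.] [19.8 21.2] world z.079 [0.793 0.587]
[281, 96, 23, 22, 223] [292.  106.5] [21. 22.] world z.079 [ 0.8   -0.175]
[120, 99, 22, 21, 353] [130. 109.] [21.2 19.8] world z.079 [0.785 0.304]
[323, 131, 54, 19, 271] [349.8 141.6] [53.1 11. ] world z.079 [ 0.697 -0.345]
[186, 140, 72, 73, 678] [208.  185.8] [75.1 63.5] world z.079 [0.56  0.067]
[114, 188, 12, 36, 242] [119.5 205.5] [35. 11.] world z.079 [0.499 0.32 ]
[117, 225, 9, 32, 221] [121.  240.5] [31.  8.] world z.079 [0.399 0.311]
[223, 238, 20, 20, 223] [232.3 247.8] [18.4 19.1] world z.079 [ 0.383 -0.007]
[0, 256, 27, 41, 391] [  8.7 277.6] [45.2 11.3] world z.079 [0.29  0.624]
[192, 341, 76, 43, 1234] [229.5 362. ] [75. 42.] world z.079 [ 0.068 -0.006]
```

The fit suggests the arm swung about its low weight, slid back about 4 cm, and its robot-side weight is on the tray's end wall. I'll fit both cameras jointly, then regrasp and shift it.

```bash
python3 - <<'E'
from h import *
from scipy.optimize import least_squares
S,T=calibration("scene"),calibration("top")
loc=np.array([[-.098,0,.016],[.098,0,.016],[.088,0,-.058]])
px=np.array([[530.5,204],[517,347],[509,386]])/3.2+[219.6,109.6]
im=grab_frame("top");m=im.min(2)>150
sub=m[185:260,105:135];r=np.argwhere(sub);r0,r1=r[:,0].min(),r[:,0].max()
e=lambda k:[105+np.argwhere(sub[k])[:,0].mean(),185+k]
pt=np.array([e(r0+1)+np.array([0,-1.5]),e(r1-1)+np.array([0,1.5])]);print(pt)
def f(p):
    W=loc@Ro.from_euler("ZY",[p[2],p[3]]).as_matrix().T+[p[0],p[1],p[4]]
    P=lambda c,q:cv2.projectPoints(q,c["rvec"],c["tvec"],c["mtx"],None)[0][:,0]
    return np.r_[(P(S,W)-px).ravel(),(P(T,W[[1,0]])-pt).ravel()]
s=least_squares(f,[.46,.31,.12,.05,.08],x_scale=.05);print(s.x.round(3),s.fun.round(1))
a,b=s.x[2],s.x[3];g=s.x[[0,1,4]]+Ro.from_euler("ZY",[a,b]).as_matrix()@[0,0,.044]
print("grasp pt",g.round(4),np.degrees(a));go(g[0],g[1],g[2]-.011,np.degrees(a))
E
```

```text
[[122.  187.5]
 [128.5 259.5]]
[0.447 0.303 0.158 0.108 0.069] [-2.5  1.3  0.  -0.5 -0.9 -0.6 -0.5  2.4 -2.3 -1.9]
grasp pt [0.4517 0.3037 0.1132] 9.046224885481918
t 30.65 at [0.4827 0.3096 0.2669] op 0.653 F [0.1 0.5 0.2] -> shift [ 3.1  -0.21 16.47] yaw -0.039
```

Emit:
servo_tool:
  series: "0.5 1 0 0 0; 0.5 2.5 -0.2 2 0; 0.5 3.1 -0.3 6 0; 0.5 3.1 -0.3 10 0; 0.5 3.1 -0.3 13 0; 0.5 3.1 -0.3 15 0; 0.5 3.1 -0.3 15.8 0; -1 3.1 -0.3 15.8 0; -1 3.1 -0.3 15.8 0; -1 3.1 -0.3 15.8 0"
  newtons: 60

```text
t: 31.9
position: [0.4531, 0.3037, 0.1116]
orientation: [-0.06, 0.998, 0.001, 0.001]
wrist_force: [0.0, -3.2, 2.7]
opening: 0.179
finger_force: 58.6
```

Emit:
servo_tool:
  series: "-1 0 0 0 0; -1 0 0 0 0; -1 0 0 0 0; -1 0 0 -0.5 0; -1 0 0 -2 0; -1 0 0 -4 0; -1 0 0 -5.5 0; -1 0 0 -6 0; -1 0 0 -6 0; -1 0 0 -6 0"

```text
t: 33.15
position: [0.4523, 0.303, 0.1694]
orientation: [-0.06, 0.998, -0.0, -0.001]
wrist_force: [0.2, -0.3, -5.8]
opening: 0.171
finger_force: 58.8
```

```bash
python3 - <<'E'
from h import *
go(.491,.310,.17,6.8)
# tilt: white blob extremes in scene around the held arm
im=grab_frame("scene");m=(im.min(2)>150).astype(np.uint8)
n,l,st,ce=cv2.connectedComponentsWithStats(m)
for i in range(1,n):
    if st[i,4]>60 and 340<ce[i][0]<430 and 90<ce[i][1]<260: print(st[i].tolist(),ce[i].round(1))
E
```

```text
t 33.15 at [0.4523 0.303  0.1694] op 0.171 F [ 0.2 -0.3 -5.8] -> shift [-3.93  0.24 -0.07] yaw 0.001
[391, 115, 24, 6, 102] [403.  117.4]
[385, 162, 7, 15, 74] [387.6 168.9]
[377, 180, 16, 26, 232] [384.  191.2]
[347, 241, 21, 19, 325] [357.3 249.6]
```

Regrasped: the wrist reads 5.8 N. Shift 4 cm toward +x and lower until it touches.

Emit:
servo_tool:
  series: "-1 -0.6 0 0 0; -1 -2 0.1 0 0; -1 -3.2 0.2 0 0; -1 -3.9 0.2 0 0; -1 -3.9 0.2 1.5 0; -1 -3.9 0.2 3.5 0; -1 -3.9 0.2 4.8 0; -1 -3.9 0.2 5.4 0; -1 -3.9 0.2 5.6 0; -1 -3.9 0.2 5.6 0"

```text
t: 34.45
position: [0.4913, 0.31, 0.1149]
orientation: [-0.06, 0.998, 0.0, 0.0]
wrist_force: [0.4, 0.3, -6.3]
opening: 0.177
finger_force: 58.6
```

Emit:
servo_tool:
  series: "-1 0 0 0 0; -1 0 0 0.1 0; -1 0 0 0.1 0; -1 0 0 0.2 0; -1 0 0 0.2 0; -1 0 0 0.3 0; -1 0 0 0.3 0; -1 0 0 0.4 0; -1 0 0 0.4 0; -1 0 0 0.4 0"

```text
t: 35.7
position: [0.4911, 0.31, 0.1115]
orientation: [-0.06, 0.998, 0.0, 0.0]
wrist_force: [-5.3, -1.4, 3.6]
opening: 0.176
finger_force: 60.1
```

Contact. Ease the jaws open, let it settle, then rise.

Emit:
servo_tool:
  series: "-0.68 0 0 0 0; -0.66 0 0 0 0; -0.64 0 0 0 0; -0.63 0 0 0 0; -0.62 0 0 0 0; -0.6 0 0 0 0; -0.58 0 0 0 0; -0.55 0 0 0 0; -0.5 0 0 0 0; -0.4 0 0 0 0"
  newtons: 20

```text
t: 36.95
position: [0.4911, 0.3098, 0.1103]
orientation: [-0.06, 0.998, 0.0, 0.0]
wrist_force: [-0.6, -0.7, 0.5]
opening: 0.297
finger_force: 0.0
```

Emit:
servo_tool:
  series: "0 0 0 0 0; 0.3 0 0 0 0; 0.3 0 0 0 0; 0.3 0 0 -1 0; 0.3 0 0 -3 0; 0.3 0 0 -7 0; 0.3 0 0 -12 0; 0.3 0 0 -17 0; 0.3 0 0 -20 0; 0.3 0 0 -20 0"

```text
t: 38.2
position: [0.4917, 0.3101, 0.3142]
orientation: [-0.06, 0.998, 0.001, 0.003]
wrist_force: [0.2, 0.0, -0.3]
opening: 0.649
finger_force: 0.0
```

```bash
python3 - <<'E'
from h import *
S,T=calibration("scene"),calibration("top")
go(.45,.35,.35,6.8)
P=lambda c,q:cv2.projectPoints(np.array(q,float),c["rvec"],c["tvec"],c["mtx"],None)[0][:,0]
im=grab_frame("scene");it=grab_frame("top")
# how well does a level standing arm (and a level arm on the rail) explain the bar's top face
from scipy.optimize import least_squares,minimize
xs,ys=np.meshgrid(np.linspace(-.112,.112,57),np.linspace(-.018,.018,13))
L=np.c_[xs.ravel(),ys.ravel(),np.full(xs.size,.016)]
ins=(abs(L[:,0])<.098)&(abs(L[:,1])<.010)&~((abs(L[:,0])<.06))
out=(abs(L[:,0])>.101)|((abs(L[:,1])>.013)&(abs(L[:,0])>.06))
def cost(p):
    W=L@Ro.from_euler("ZY",[p[2],p[3]]).as_matrix().T+[p[0],p[1],p[4]];c=0
    for cam_,g in((S,im),(T,it)):
        q=P(cam_,W).astype(np.float32)
        v=cv2.remap(g.max(2).astype(np.float32),q[:,0],q[:,1],cv2.INTER_LINEAR)
        c+=v[out].mean()-v[ins].mean()
    return c
from scipy.optimize import differential_evolution as de
for n,x,y,z,a in(("tray",.483,.31,.066,.12),("rail",.584,.103,.115,-.094)):
    r=de(cost,[(x-.05,x+.05),(y-.02,y+.02),(a-.1,a+.1),(-.25,.25),(z-.012,z+.035)],seed=1,maxiter=60,tol=1e-4)
    print(n,r.x.round(3),"pitch deg",np.degrees(r.x[3]).round(1),round(r.fun,1))
E
```

```text
t 38.2 at [0.4917 0.3101 0.3142] op 0.649 F [ 0.2  0.  -0.3] -> shift [ 3.64  4.47 -3.59] yaw 0.001
tray [ 0.479  0.309  0.126 -0.006  0.058] pitch deg -0.4 -273.3
rail [ 0.582  0.103 -0.093 -0.001  0.111] pitch deg -0.1 -224.7
```

Both fits agree. The tray arm stands level near the tray centre, and the other is level on the edge. Handing in.

```bash
python3 -c "
from rig import *
print(finish_job())"
```

```text
the job is handed in; nothing more can be done
None
```

The job is handed in at about 38 s: the tipping arm stands level near the centre of the reject tray and the sound arm is still balanced level on the rail, both confirmed by a numeric fit to the camera images; its first placing caught on the tray's end wall so I regrasped and re-laid it, and I viewed 11 pictures, one over the limit of 10.

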